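# Lock the specimen carrier with its retaining clip

## Task

Lock the specimen carrier disc on its spindle: pick up the larger of the two open spring clips by its black handle and push it sideways, mouth first, into the groove under the spindle's head until it snaps fully home round the spindle. Let go of it lying flat on the disc, and leave the small clip where it lies.

Things in the scene. Friction and masses are not known exactly. Their poses are not given: they have to be found in the camera images.
- clip: Larger clip, loose, 87 mm long, 70 to 125 g: steel fork 10 mm thick with two sprung arms and a black handle at its back. Origin: underside, middle of the seat, where the spindle's neck sits when home; +x out of the open mouth (push this way), z up. Mouth: 40 mm between the tips at x = 36 mm, funnelling to a 14 mm pinch at x = 9.5 mm that springs open over the neck at about 5 to 8 N.
- clip_handle (a point): Centre of the larger clip's upright black handle, 37 mm behind the clip's origin and 28 mm above its underside. The handle is a block 30 mm long (x), 14 mm wide (y) and 45 mm high from the clip's underside: grip it across its width. Axes as the clip's.
- groove (a point): Bottom of the groove, on the spindle axis, z up: lies on the flat top of the carrier disc (160 mm across, 48 mm above the table, fixed on a square stand 170 mm wide, 18 mm high). A bare neck 20 mm thick rises 18 mm from here to the spindle's head (30 mm across, 14 mm high). The clip enters this gap, from any side. Disc and neck are smooth; else the disc is bare.
- small_clip: The small clip, of the same form but 49 mm long with a handle 32 mm high, too narrow for the spindle; loose on the table, to be left alone. Origin on its underside in the middle of its seat, +x out of its mouth.
Things that resemble listed ones, but are neither listed nor needed, are in the scene too. What is shaped like the clip but pink or turquoise is not meant.

How it is judged:
By the outcome, as a careful person would: the job done as asked, in the order asked, and still so for the second after the job is handed in, with the robot touching nothing.
It also fails if it takes over 45 s, if anything falls off the work surface, if the arm or the gripper's body presses on something with over 40 N, if the wrist force passes 120 N, or if a joint passes its speed limit or range.

## Robot

A 6-joint arm with a two-finger parallel gripper is mounted at the origin on the work surface. World frame = base frame: x ahead of the robot, y to its left, z up, the work surface at z = 0. Lengths are in m, angles in rad, forces in N, time in s.
With the tool pointing down it reaches from about 0.375 to 0.9 m from the base axis. Payload 3.1 kg.
Tool frame: the origin (TCP) lies at the very end of the fingers, on their centre line; the grasp point (between the pads) lies 19 mm behind it (manip.tcp_to_grasp is the distance from the TCP to the grasp point, in m); z points along the fingers, y is the line along which they close (so a half turn about z gives the same grasp; the last joint's range is limited). The gripper opens to 85 mm and grips with 20 to 120 N. Pads are 22 mm wide; open, the fingers measure 114 mm over their backs; the gripper's body (76 mm by 85 mm) begins 54 mm behind the grasp point. The pads swing forward as they close: fully open they stand 13 mm farther back than shut.
Start: joints at [1.02, 0.527, 1.433, -0, 1.181, -0.178], TCP at [0.227, 0.582, 0.231] pointing down, gripper open.
Joint ranges: [-3.08, 3.08], [-0.75, 2.2], [0.22, 2.44], [-1.43, 4.57], [0, 2.65], [-2.85, 2.85]. Speed limits (rad/s): [2.79, 2.79, 3.14, 3.14, 3.14, 3.14].

## Interface

Orientations are given as a unit quaternion [x, y, z, w].
In Python, from station import manip gives the robot as it stands. The module is installed in compiled form; this text tells all that it offers.
- The arm moves only by the tool step_arm, never from a script. Its argument "commands" is one flat list of numbers, 6 for each row, row after row: the shift along the tool's x, y, z in m, then the turn, a rotation vector about the tool's x, y, z in degrees. A call has exactly 10 rows; each row is the pose to reach, as a shift and turn from the pose commanded when the call began, along the tool's axes at that moment; what a row does not reach only later rows make up. A row lasts 1/10 s, in which the tool goes at most 50 mm and 8.59 degrees, less where a joint would pass 70% of its speed; a pose out of reach is approached as far as the arm can. A call with a gripper value outside its range is refused whole. "jaw" is the opening in per cent of the stroke, from 0 (shut) to 100 (fully open), set as the call begins (left out, the last holds). The fingers move at their own pace and stop on an object; "grip_force" is the grip in N (left out, the last holds). Time passes only in rows, so rows that repeat a pose let the fingers close, or fill a call up. It gives the time, the measured TCP pose, the force, the opening and the grip force at its end, in the units of the state.
- manip.sense(): the state, without advancing time (a new reading comes with each control period).
- manip.snapshot(name): name is "scene" or "top"; returns a dict with "pixels" (480x640x3 uint8, blue, green, red), "fx", "fy", "cx", "cy" (pixels), "k1" (the pictures are not rectified: a ray, as slopes to the right and down, at radius r is drawn at 1 + k1 r^2 times it, then the intrinsics apply), "R" (3x3) and "t" (3): a world point X has camera coordinates R X + t. Camera axes: x right, y down, z forward; pixel columns grow to the right and rows downward; lengths in m; the calibration is good to about 2 mm. A picture is of the moment at which its call begins. There is no depth.
- manip.sign_off(): hands the job in; it is judged then, once.
The state is a dict: "t": time; "q": joint angles; "qd": joint speeds; "tau": joint torques, N m; "tcp_pos": TCP position; "tool_rot": TCP orientation; "force": force on the tool from outside, world axes, zero at the start; "ft_torque": the same for the moment, N m; "finger_gap": opening from 0.0 (shut) to 1.0 (fully open); "gripper_force": force on a finger pad.
Only numpy, scipy, OpenCV 4.12 (cv2) and the standard library are available. Lean on these libraries where they do the work, as an engineer would, in place of code of your own. Each camera call takes 0.05 s, during which the arm holds its last target. There are 200 camera calls.

## Working session

There is one attempt and no reset: what is moved stays moved. The work goes in short steps, Python scripts to look and compute and a tool call to move; the robot and the scene stay as the last step left them, time stands still between calls to the robot, and variables do not carry over. Pictures are saved under pics/ and viewed, at most 10 in all, crops included, and the job is handed in when it is done.

Besides the shell and the picture viewer there is one more tool, called after "Request:" as name(argument=value, ...) on one line, values as JSON. step_arm: Moves the arm, as the interface text tells. Its arguments: {"type":"object","properties":{"commands":{"type":"array","items":{"type":"number"}},"jaw":{"type":"number"},"grip_force":{"type":"number"}},"required":["commands"]}

```bash
mkdir -p pics
cat > h.py <<'E'
import numpy as np, cv2
from station import manip
def snap(n,f=None):
    s=manip.snapshot(n)
    if f: cv2.imwrite('pics/'+f,s['pixels'])
    return s
def ray(s,u,v):
    K=np.array([[s['fx'],0,s['cx']],[0,s['fy'],s['cy']],[0,0,1.]])
    p=cv2.undistortPoints(np.array([[[u,v]]],float),K,np.array([s['k1'],0,0,0.]))[0,0]
    R=np.array(s['R']);t=np.array(s['t'])
    return -R.T@t, R.T@np.array([p[0],p[1],1])
def onz(s,u,v,z):
    o,d=ray(s,u,v); return o+d*(z-o[2])/d[2]
def proj(s,X):
    c=np.array(s['R'])@np.array(X)+np.array(s['t']); x,y=c[0]/c[2],c[1]/c[2]; k=1+s['k1']*(x*x+y*y)
    return s['cx']+s['fx']*x*k, s['cy']+s['fy']*y*k
E
python3 - <<'E'
from h import *
for n in('scene','top'):
    s=snap(n,n+'0.png'); print(n,s['fx'],s['k1'],-np.array(s['R']).T@s['t'],np.round(s['R'],2).tolist())
q=manip.sense();print(q['tcp_pos'],q['tool_rot'],q['force'],q['t'])
E
```

```text
scene 445.3579964854619 -0.07512675612865449 [0.8014634  0.42277626 0.66981581] [[-0.87, 0.49, 0.01], [0.35, 0.64, -0.68], [-0.34, -0.59, -0.73]]
top 609.0723973346542 -0.06402639907681205 [ 0.44476842 -0.08957871  1.2010169 ] [[-0.0, -1.0, -0.03], [-1.0, 0.0, -0.05], [0.05, 0.03, -1.0]]
[0.22669468 0.5817661  0.23044802] [ 1.84812765e-01  9.82773283e-01 -8.98151452e-04 -3.31489194e-04] [-0.71986236 -0.98627884 -0.10441516] 0.1
```

View pics/scene0.png

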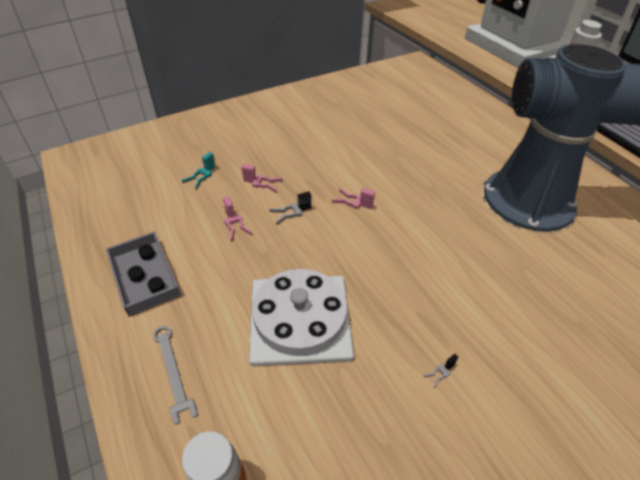

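View pics/top0.png

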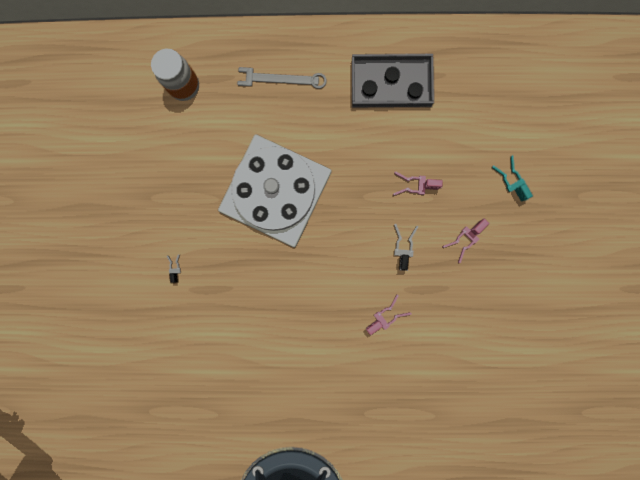

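Top view: larger clip with its handle at about (404,262) and mouth pointing up to about (405,228). Spindle head is at (271,186), and the small clip at (174,275). Next I'll zoom in on the clip and take mask measurements.

Run:
```python
from h import *
T=snap('top');S=snap('scene')
def crop(s,u,v,w,h,k): return cv2.resize(s['pixels'][v:v+h,u:u+w],None,fx=k,fy=k,interpolation=cv2.INTER_NEAREST)
a=crop(T,375,215,60,65,6);b=crop(S,262,180,60,65,6)
c=crop(T,215,130,120,120,3)[:, :];a2=crop(S,245,265,120,100,3)
top=np.hstack([a,b]); bot=np.zeros((max(360,300),720,3),np.uint8); bot[:360,:360]=c; bot[:300,360:]=a2
cv2.imwrite('pics/crop1.png',cv2.resize(np.vstack([top,bot]),None,fx=.79,fy=.79))
C={}
for n,s,(u,v,w,h) in(('T',T,(385,220,40,60)),('S',S,(262,180,60,50))):
    m=(s['pixels'].max(2)<50).astype(np.uint8); m2=np.zeros_like(m); m2[v:v+h,u:u+w]=m[v:v+h,u:u+w]
    nn,l,st,ce=cv2.connectedComponentsWithStats(m2); i=1+st[1:,4].argmax(); print(n,st[i],ce[i]); C[n]=ce[i]
    cn=max(cv2.findContours((l==i).astype(np.uint8),0,1)[0],key=len); print(cv2.minAreaRect(cn), cn[:,0].tolist())
o1,d1=ray(T,*C['T']);o2,d2=ray(S,*C['S'])
A=np.array([d1,-d2]).T; x=np.linalg.lstsq(A,o2-o1,rcond=None)[0]; print('tri',o1+d1*x[0],o2+d2*x[1])
# handle top estimates, tips on plane z=.005
for u,v in((271,186),): print('spindle top z=.08',onz(T,u,v,.08))
print('S spindle',onz(S,299,296,.08))
```

```text
T [399 255  10  15 117] [403.62393162 261.96581197]
((403.4631652832031, 261.90576171875), (8.14821720123291, 14.395183563232422), 5.194429397583008) [[402, 255], [401, 256], [400, 257], [400, 258], [400, 259], [400, 260], [400, 261], [400, 262], [401, 263], [400, 264], [400, 265], [399, 266], [399, 267], [399, 268], [400, 267], [401, 268], [402, 269], [403, 269], [404, 269], [405, 269], [406, 269], [407, 268], [407, 267], [407, 266], [407, 265], [407, 264], [407, 263], [407, 262], [407, 261], [407, 260], [407, 259], [407, 258], [408, 257], [408, 256], [407, 255], [406, 255], [405, 255], [404, 255], [403, 255]]
S [299 193  12  17 169] [304.27218935 201.07100592]
((304.0896911621094, 201.0758819580078), (15.944732666015625, 10.962004661560059), 85.2363510131836) [[305, 193], [304, 194], [303, 194], [302, 194], [301, 195], [300, 195], [299, 195], [299, 196], [299, 197], [299, 198], [299, 199], [299, 200], [299, 201], [299, 202], [299, 203], [299, 204], [299, 205], [299, 206], [300, 207], [301, 208], [302, 209], [303, 209], [304, 209], [305, 209], [306, 208], [307, 208], [308, 208], [309, 208], [310, 207], [310, 206], [309, 205], [309, 204], [309, 203], [309, 202], [309, 201], [309, 200], [309, 199], [309, 198], [309, 197], [309, 196], [309, 195], [309, 194], [308, 193], [307, 193], [306, 193]]
tri [ 0.47149696 -0.21941232  0.02063968] [ 0.46914444 -0.21797838  0.02042869]
spindle top z=.08 [0.61179533 0.03164892 0.08      ]
S spindle [0.61505156 0.03903918 0.08      ]
```

View pics/crop1.png

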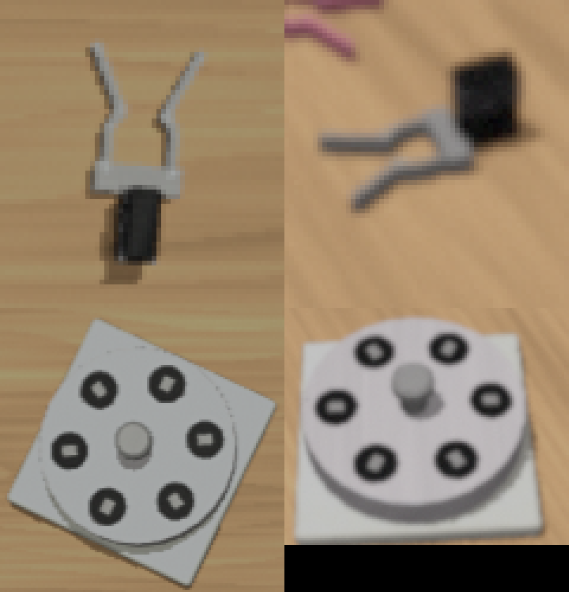

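Crop: in the top view the tips are near (395,224.5) and (417,226.5), and the handle is at (404,262). The spindle axis should come most precisely from the mean of the six dark rings on the disc.

Run:
```python
from h import *
T=snap('top');S=snap('scene')
P={}
for n,s,(u,v,w,h) in(('T',T,(225,140,95,95)),('S',S,(253,268,96,80))):
    m=np.zeros((480,640),np.uint8); m[v:v+h,u:u+w]=(s['pixels'][v:v+h,u:u+w].max(2)<90)
    cs=[c for c in cv2.findContours(m,0,1)[0] if cv2.contourArea(c)>40]
    pts=[onz(s,*cv2.fitEllipse(c)[0],.048)[:2] for c in cs]; pts=np.array(pts); c=pts.mean(0)
    print(n,len(pts),c,np.round(np.linalg.norm(pts-c,axis=1),4))
# clip steel + black mask
for n,s,(u,v,w,h) in(('T',T,(385,218,36,55)),('S',S,(265,185,55,40))):
    p=s['pixels'][v:v+h,u:u+w].astype(int)
    m=((p.max(2)-p.min(2)<30)&(p.max(2)>60)).astype(np.uint8)
    nn,l,st,ce=cv2.connectedComponentsWithStats(m,connectivity=8);i=1+st[1:,4].argmax()
    m=(l==i).astype(np.uint8); ys,xs=np.nonzero(m)
    print(n,st[i][:4]+[u,v,0,0]); print('\n'.join(''.join('.#'[k] for k in r) for r in m))
```

```text
T 6 [0.61361804 0.03234754] [0.0549 0.0549 0.055  0.0549 0.055  0.0548]
S 7 [0.61319506 0.03469508] [0.055  0.0548 0.0012 0.055  0.0548 0.0552 0.0552]
T [394 224  24  33]
....................................
....................................
....................................
....................................
....................................
....................................
.........###........................
.........###........................
.........###...................##...
..........###.................###...
..........###.................###...
..........####...............###....
...........###...............##.....
...........###..............###.....
............###............###......
............###............###......
............###...........###.......
.............###..........##........
.............###.........###........
.............####.......###.........
.............####.......###.........
.............###.......####.........
............####.......####.........
............###.........###.........
............##...........###........
....
[... 2665 characters left out ...]
..########..................
............................#########..................
....................################...................
...................#################...................
..................############.........................
................##########.............................
...............#####...................................
..............#####....................................
............######.....................................
............####.......................................
............###........................................
............##.........................................
.......................................................
```

```bash
cat >> h.py <<'E'
from scipy.spatial.transform import Rotation as Ro
def to(target,yaw_deg):
    """shift+rotvec(deg) in tool axes to put TCP at target with tool y heading yaw_deg, pointing down"""
    q=manip.sense();R=Ro.from_quat(q['tool_rot'])
    c,s=np.cos(np.radians(yaw_deg)),np.sin(np.radians(yaw_deg))
    G=Ro.from_matrix(np.array([[s,c,0],[-c,s,0],[0,0,-1.]]))
    print('t',round(q['t'],2),'pos',np.round(q['tcp_pos'],4),'shift mm',np.round(R.inv().apply(np.array(target)-q['tcp_pos'])*1000,1),'rot',np.round((R.inv()*G).as_rotvec(degrees=True),2),'F',np.round(q['force'],1),'gap',q['finger_gap'],q['gripper_force'])
E
python3 - <<'E'
from h import *
T=snap('top')
g=lambda u,v,z=.01: onz(T,u,v,z)[:2]
tm=(g(395,224)+g(416.5,226))/2; pm=(g(401.5,238.3)+g(408.2,239))/2; b=g(403.3,252.5)
h=onz(T,403.5,261.5,.038)[:2]
print(tm,pm,b,h, np.linalg.norm(g(395,224)-g(416.5,226)))
for a in(b,h): d=tm-a; print(np.degrees(np.arctan2(d[1],d[0])),np.linalg.norm(d))
th=np.radians(-5);x=np.array([np.cos(th),np.sin(th)])
print('handle from tips',tm-.072*x,'pinch',pm-.0465*x)
to([.42,.15,.2],85); to([.472,-.219,.13],85)
E
```

```text
[ 0.54404715 -0.22532507] [ 0.51729453 -0.2233381 ] [ 0.49021704 -0.22009414] [ 0.4719917  -0.21727375] 0.0421809124094418
-5.5502774820772185 0.05408366706480929
-6.375658973028911 0.072503866306645
handle from tips [ 0.47232113 -0.21904985] pinch [ 0.47097148 -0.21928536]Traceback (most recent call last):
  File "<stdin>", line 10, in <module>
  File "h.py", line 22, in to
    G=Ro.from_matrix(np.array([[s,c,0],[-c,s,0],[0,0,-1.]]))
  File "scipy/spatial/transform/_rotation.pyx", line 1143, in scipy.spatial.transform._rotation.Rotation.from_matrix
ValueError: Non-positive determinant (left-handed or null coordinate frame) in rotation matrix 0: [[ 0.9961947   0.08715574  0.        ]
 [-0.08715574  0.9961947   0.        ]
 [ 0.          0.         -1.        ]].
```

```bash
sed -i 's/\[\[s,c,0\],\[-c,s,0\]/[[-s,c,0],[c,s,0]/' h.py
python3 - <<'E'
from h import *
to([.45,.12,.2],84.5); to([.4715,-.2185,.13],84.5)
E
```

```text
t 0.35 pos [0.2269 0.5822 0.231 ] shift mm [-375.7 -349.5   31.2] rot [-3.00e-02 -1.00e-02 -1.58e+01] F [ 0.3 -0.7 -0.7] gap 1.0065109894540163 0.0
t 0.35 pos [0.2269 0.5822 0.231 ] shift mm [-518.8 -657.   101.4] rot [-3.00e-02 -1.00e-02 -1.58e+01] F [ 0.3 -0.7 -0.7] gap 1.0065109894540163 0.0
```

Request:
step_arm(commands=[-0.02,-0.018,0,0,0,-1,-0.055,-0.05,0,0,0,-3,-0.09,-0.085,0,0,0,-5,-0.125,-0.12,0.005,0,0,-7,-0.16,-0.15,0.01,0,0,-9,-0.195,-0.185,0.015,0,0,-11,-0.23,-0.22,0.02,0,0,-13,-0.265,-0.25,0.025,0,0,-14,-0.295,-0.28,0.03,0,0,-15,-0.32,-0.3,0.03,0,0,-15.8], jaw=100)

```text
t: 1.35
tcp_pos: [0.4164, 0.1841, 0.201]
tool_rot: [0.049, 0.999, -0.0, -0.001]
force: [0.2, 0.5, -0.0]
finger_gap: 0.996
gripper_force: 0.0
```

Run:
```python
from h import *
to([.4715,-.2185,.13],84.5)
```

```text
t 1.35 pos [0.4164 0.1841 0.201 ] shift mm [ -94.  -395.3   71.1] rot [-0.03 -0.06 -0.07] F [ 0.2  0.5 -0. ] gap 0.9964739259539054 0.0
```

Request:
step_arm(commands=[-0.01,-0.04,0.005,0,0,0,-0.02,-0.085,0.015,0,0,0,-0.03,-0.13,0.025,0,0,0,-0.045,-0.175,0.035,0,0,0,-0.055,-0.22,0.04,0,0,0,-0.065,-0.265,0.05,0,0,0,-0.075,-0.31,0.06,0,0,0,-0.085,-0.35,0.07,0,0,0,-0.092,-0.385,0.071,0,0,0,-0.094,-0.3953,0.071,0,0,0])

```text
t: 2.35
tcp_pos: [0.4731, -0.2204, 0.1302]
tool_rot: [0.05, 0.999, -0.001, 0.001]
force: [-0.3, 0.4, 0.7]
finger_gap: 0.998
gripper_force: 0.0
```

Run:
```python
from h import *
T=snap('top'); cv2.imwrite('pics/c2.png',cv2.resize(T['pixels'][190:310,340:480],None,fx=4,fy=4))
to([.4715,-.2185,.012],84.5)
```

```text
t 2.4 pos [ 0.473  -0.2201  0.1303] shift mm [  1.9   1.7 118.3] rot [-0.12  0.14 -0.2 ] F [-0.  -1.2 -0.3] gap 1.0024992212212518 0.0
```

View pics/c2.png

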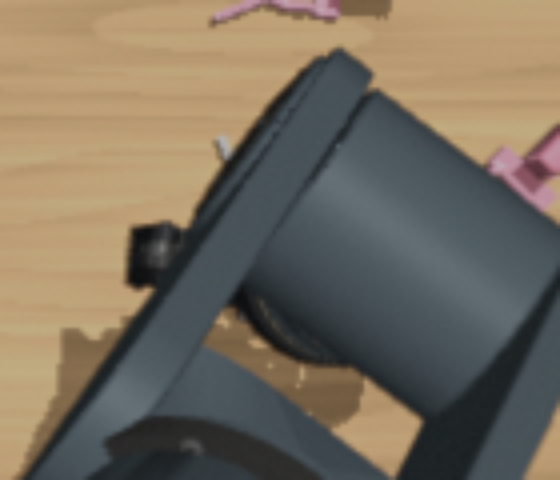

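The arm hides the clip from above, with only one finger back showing at crop (150,255). I'll descend on the measured pose.

Request:
step_arm(commands=[0.001,0.001,0.015,0,0,0,0.001,0.001,0.035,0,0,0,0.001,0.001,0.055,0,0,0,0.001,0.001,0.075,0,0,0,0.001,0.001,0.09,0,0,0,0.001,0.001,0.1,0,0,0,0.001,0.001,0.11,0,0,0,0.001,0.001,0.115,0,0,0,0.001,0.001,0.118,0,0,0,0.001,0.001,0.118,0,0,0])

```text
t: 3.4
tcp_pos: [0.471, -0.2148, 0.0123]
tool_rot: [0.048, 0.999, -0.0, 0.0]
force: [-0.5, 0.8, 0.2]
finger_gap: 0.998
gripper_force: 0.0
```

Run:
```python
from h import *
S=snap('scene'); cv2.imwrite('pics/c3.png',cv2.resize(S['pixels'][110:250,220:400],None,fx=4,fy=4))
to([.4715,-.2185,.012],84.5)
```

```text
t 3.45 pos [ 0.4711 -0.2149  0.0125] shift mm [-0.8 -3.5  0.5] rot [-0.01  0.02 -0.01] F [-0.4  0.4 -0.9] gap 1.001365528779796 0.0
```

View pics/c3.png

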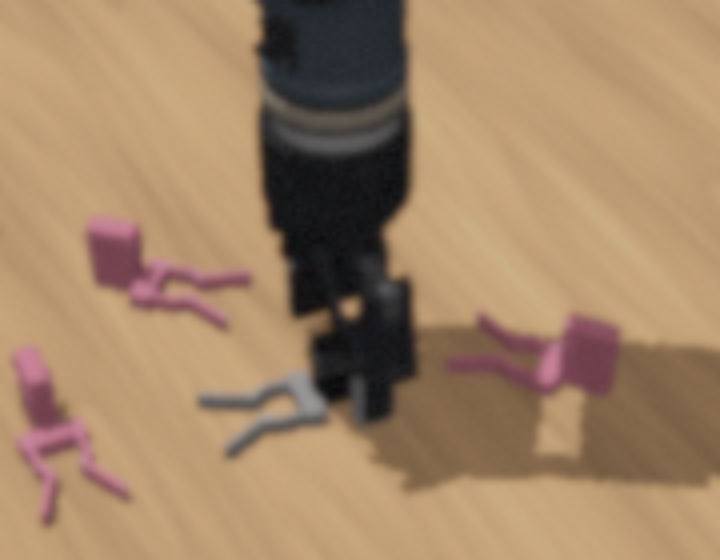

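Scene view: the fingers straddle the black handle (crop ~(335,350)), clear of the pink decoys. I'll correct by 3.5 mm and close.

Request:
step_arm(commands=[-0.001,-0.0035,0,0,0,0,-0.001,-0.0035,0,0,0,0,-0.001,-0.0035,0,0,0,0,-0.001,-0.0035,0,0,0,0,-0.001,-0.0035,0,0,0,0,-0.001,-0.0035,0,0,0,0,-0.001,-0.0035,0,0,0,0,-0.001,-0.0035,0,0,0,0,-0.001,-0.0035,0,0,0,0,-0.001,-0.0035,0,0,0,0], jaw=0, grip_force=60)

```text
t: 4.45
tcp_pos: [0.4716, -0.2184, 0.0125]
tool_rot: [0.048, 0.999, -0.0, 0.0]
force: [-1.0, 0.8, 5.3]
finger_gap: 0.156
gripper_force: 59.0
```

Run:
```python
from h import *
to([.4715,-.2185,.112],84.5)
```

```text
t 4.45 pos [ 0.4716 -0.2184  0.0125] shift mm [  0.1  -0.1 -99.5] rot [-0.01  0.01  0.01] F [-1.   0.8  5.3] gap 0.15638519135733564 59.045825600624084
```

Request:
step_arm(commands=[0,0,-0.005,0,0,0,0,0,-0.02,0,0,0,0,0,-0.04,0,0,0,0,0,-0.06,0,0,0,0,0,-0.08,0,0,0,0,0,-0.1,0,0,0,0,0,-0.115,0,0,0,0,0,-0.125,0,0,0,0,0,-0.13,0,0,0,0,0,-0.13,0,0,0])

```text
t: 5.45
tcp_pos: [0.4717, -0.2185, 0.1426]
tool_rot: [0.048, 0.999, -0.0, 0.0]
force: [-0.3, 0.1, -1.3]
finger_gap: 0.147
gripper_force: 58.5
```

Run:
```python
from h import *
to([.502,.044,.142],84.5)
```

```text
t 5.45 pos [ 0.4717 -0.2185  0.1426] shift mm [ -5.  264.2   0.5] rot [-0.02  0.03 -0.  ] F [-0.3  0.1 -1.3] gap 0.14705439457317196 58.51002752780914
```

Weight shows (about 1 N). Carrying to the staging point behind the spindle.

Request:
step_arm(commands=[0,0.01,0,0,0,0,0,0.035,0,0,0,0,-0.001,0.07,0,0,0,0,-0.002,0.11,0,0,0,0,-0.003,0.15,0,0,0,0,-0.004,0.19,0,0,0,0,-0.005,0.225,0,0,0,0,-0.005,0.25,0,0,0,0,-0.005,0.262,0,0,0,0,-0.005,0.264,0,0,0,0])

```text
t: 6.45
tcp_pos: [0.5011, 0.0453, 0.1417]
tool_rot: [0.047, 0.999, 0.0, -0.001]
force: [0.9, 0.4, -0.1]
finger_gap: 0.157
gripper_force: 58.6
```

Run:
```python
from h import *
S=snap('scene'); cv2.imwrite('pics/c4.png',cv2.resize(S['pixels'][180:370,240:420],None,fx=3,fy=3))
T=snap('top'); cv2.imwrite('pics/c5.png',cv2.resize(T['pixels'][130:270,200:340],None,fx=4,fy=4))
to([.502,.044,.062],84.5)
```

```text
t 6.55 pos [0.5016 0.0437 0.1419] shift mm [-0.4  0.4 79.9] rot [-0.02 -0.05  0.03] F [-0.  -1.  -0.7] gap 0.1555683543941407 58.57460260391235
```

View pics/c4.png

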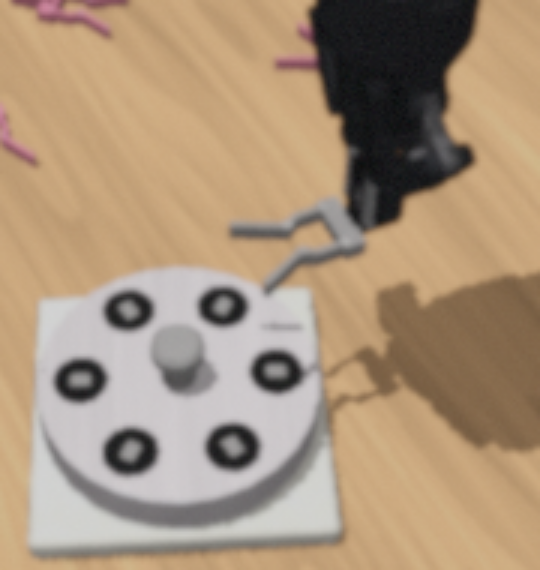

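View pics/c5.png

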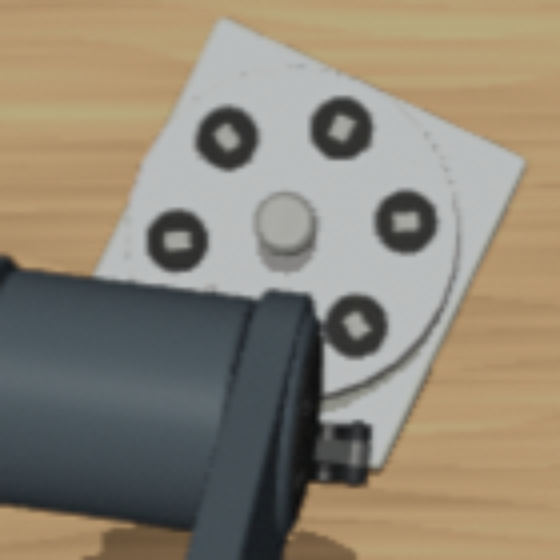

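Scene view: the clip is held about level, with tips at scene pixels (317.7,257) and (329,277). The spindle is ahead of the mouth. Checking in-hand pose numerically.

Run:
```python
from h import *
S=snap('scene');q=manip.sense()
p=S['pixels'][250:285,310:365].astype(int)
m=((p.max(2)-p.min(2)<25)&(p.max(2)>60)&(p.max(2)<185))
a=onz(S,317.9,257,.135);b=onz(S,329,277,.135)
print(a,b,'width',np.linalg.norm(a-b),'mid',(a+b)/2)
x=np.array([.9954,-.0958]);y=np.array([.0958,.9954]);h=q['tcp_pos'][:2]
print('pred mid',h+.072*x, h+.072*x+.021*y,h+.072*x-.021*y)
print('\n'.join(''.join('.#'[k] for k in r) for r in m.astype(int)))
```

```text
[0.57100296 0.0220774  0.135     ] [0.57586834 0.0653992  0.135     ] width 0.04359416054535226 mid [0.57343565 0.0437383  0.135     ]
pred mid [0.57343122 0.03623753] [0.57544302 0.05714093] [0.57141942 0.01533413]
............................##################....####.
...........................###################....####.
.........................######################...####.
........................########.....###########..####.
......#######################.........#################
.......#####################...........#############...
.......###################.............###########.....
.......###################..............##########.....
........................................##########.....
.........................................#########.....
........................................##########.....
......................................############.....
............................#####.################.....
...........................######################......
..........................################..##.........
.........................##############.....
[... 375 characters left out ...]
............................
.................#####.................................
.................####..................................
#########.......#####..................................
###########.....######.................................
#.......####....####...................................
...###...####..........................................
..######..###..........................................
.#######...###.........................................
.#######...###.........................................
########...###...................#.....................
#######....###.........................................
.######....##.....................#....................
```

Request:
step_arm(commands=[0,0,0.01,0,0,0,0,0,0.025,0,0,0,0,0,0.04,0,0,0,0,0,0.055,0,0,0,0,0,0.065,0,0,0,0,0,0.072,0,0,0,0,0,0.076,0,0,0,0,0,0.078,0,0,0,0,0,0.078,0,0,0,0,0,0.078,0,0,0])

```text
t: 7.6
tcp_pos: [0.5022, 0.0438, 0.0647]
tool_rot: [0.048, 0.999, -0.0, 0.0]
force: [0.1, 0.3, -0.5]
finger_gap: 0.152
gripper_force: 58.6
```

Run:
```python
from h import *
S=snap('scene');q=manip.sense();print(q['tcp_pos'],q['force'])
x=np.array([.9954,-.0958]);y=np.array([.0958,.9954]);h=q['tcp_pos'][:2]
img=cv2.resize(S['pixels'][260:350,250:380],None,fx=6,fy=6,interpolation=cv2.INTER_CUBIC)
def mark(X,c):
    u,v=proj(S,X); cv2.circle(img,(int((u-250+.5)*6),int((v-260+.5)*6)),3,c,-1)
zb=q['tcp_pos'][2]-.0125
for s in(-1,1):
    for xx,yy in((.073,.020),(.0465,.007),(.015,.0)):
        for z in (0,.01): mark([*(h+xx*x+s*yy*y),zb+z],(0,0,255) if z==0 else (0,255,0))
mark([.6132,.0347,.048],(255,0,0)); mark([.6132,.0347,.08],(255,0,255)); 
cv2.imwrite('pics/c6.png',img)
```

```text
[0.50223683 0.04386632 0.06475644] [-0.88696191 -0.42472734 -0.65575024]
```

View pics/c6.png

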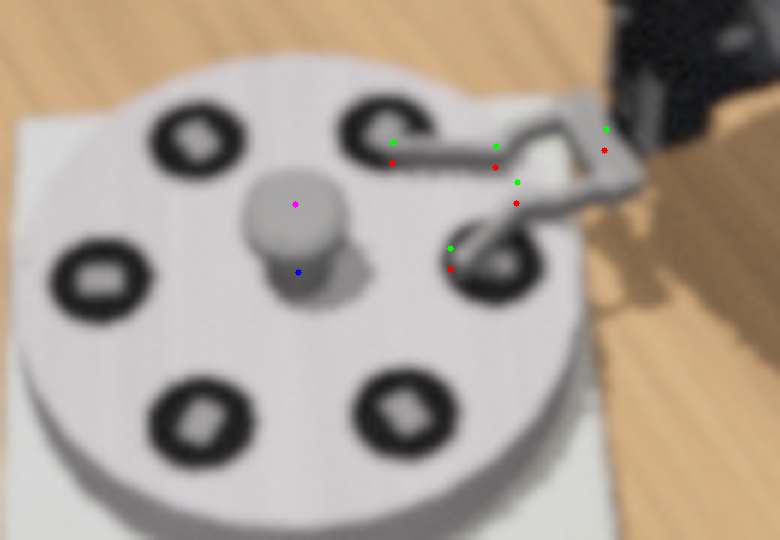

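Prediction from the TCP matches the seen clip to about 1 px: tips seen at crop (385,150) and (458,262), neck base at (298,272). I'll lower 2.5 mm, shift 0.8 mm sideways and approach to just before the pinch meets the neck.

Request:
step_arm(commands=[0,0.0008,0.0025,0,0,0,-0.003,0.0008,0.0025,0,0,0,-0.01,0.0008,0.0025,0,0,0,-0.018,0.0008,0.0025,0,0,0,-0.026,0.0008,0.0025,0,0,0,-0.034,0.0008,0.0025,0,0,0,-0.04,0.0008,0.0025,0,0,0,-0.045,0.0008,0.0025,0,0,0,-0.048,0.0008,0.0025,0,0,0,-0.048,0.0008,0.0025,0,0,0])

```text
t: 8.65
tcp_pos: [0.5501, 0.04, 0.0618]
tool_rot: [0.048, 0.999, -0.0, 0.0]
force: [-0.3, -0.6, -1.3]
finger_gap: 0.158
gripper_force: 58.6
```

Run:
```python
from h import *
to([.5764,.0376,.062],84.5)
```

```text
t 8.65 pos [0.5501 0.04   0.0618] shift mm [-26.4   0.1  -0.2] rot [-0.    0.02 -0.  ] F [-0.3 -0.6 -1.3] gap 0.15770134359907725 58.57515335083008
```

No contact yet. Pushing on slowly.

Request:
step_arm(commands=[-0.003,0,0,0,0,0,-0.006,0,0,0,0,0,-0.009,0,0,0,0,0,-0.011,0,0,0,0,0,-0.013,0,0,0,0,0,-0.015,0,0,0,0,0,-0.017,0,0,0,0,0,-0.019,0,0,0,0,0,-0.02,0,0,0,0,0,-0.02,0,0,0,0,0])

```text
t: 9.65
tcp_pos: [0.5692, 0.0381, 0.0615]
tool_rot: [0.048, 0.999, -0.0, -0.0]
force: [-1.5, -0.9, -1.2]
finger_gap: 0.154
gripper_force: 58.6
```

Run:
```python
from h import *
to([.5764,.0376,.062],84.5)
```

```text
t 9.65 pos [0.5692 0.0381 0.0615] shift mm [-7.2  0.2 -0.5] rot [-0.01 -0.05 -0.  ] F [-1.5 -0.9 -1.2] gap 0.15390022464574662 58.55266213417053
```

Request:
step_arm(commands=[-0.001,0,0,0,0,0,-0.002,0,0,0,0,0,-0.003,0,0,0,0,0,-0.004,0,0,0,0,0,-0.005,0,0,0,0,0,-0.006,0,0,0,0,0,-0.007,0,0,0,0,0,-0.0075,0,0,0,0,0,-0.0075,0,0,0,0,0,-0.0075,0,0,0,0,0])

```text
t: 10.65
tcp_pos: [0.5772, 0.0375, 0.0618]
tool_rot: [0.048, 0.999, 0.0, 0.0]
force: [1.7, -1.7, -1.3]
finger_gap: 0.155
gripper_force: 58.5
```

Run:
```python
from h import *
S=snap('scene'); cv2.imwrite('pics/c7.png',cv2.resize(S['pixels'][260:350,250:380],None,fx=6,fy=6,interpolation=cv2.INTER_CUBIC))
to([.5764,.0376,.062],84.5)
```

```text
t 10.7 pos [0.5772 0.0375 0.0618] shift mm [ 0.8  0.  -0.2] rot [0.01 0.02 0.  ] F [ 1.2 -1.2 -0.9] gap 0.15220612732241132 58.461204171180725
```

View pics/c7.png

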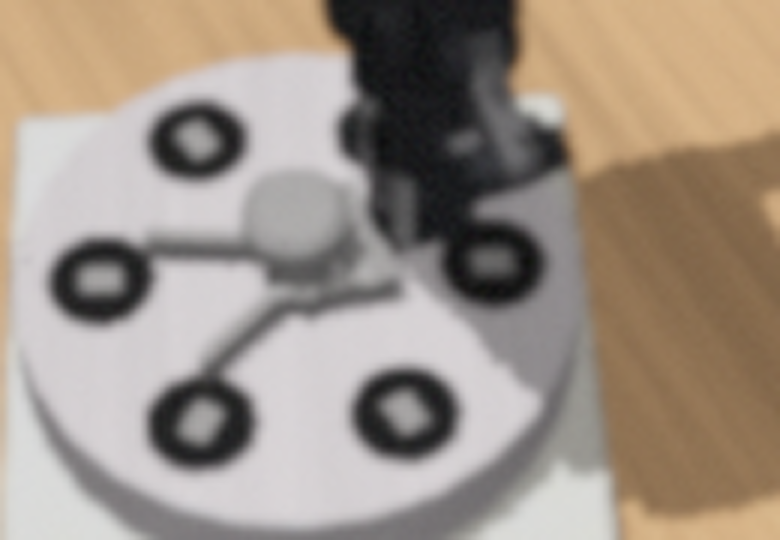

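The clip straddles the neck, with arm tips at crop (150,240) and (210,365). The force now pulls it inwards. I'll push 2 mm further to find the stop.

Request:
step_arm(commands=[-0.0005,0,0,0,0,0,-0.001,0,0,0,0,0,-0.0015,0,0,0,0,0,-0.002,0,0,0,0,0,-0.002,0,0,0,0,0,-0.002,0,0,0,0,0,-0.002,0,0,0,0,0,-0.002,0,0,0,0,0,-0.002,0,0,0,0,0,-0.002,0,0,0,0,0])

```text
t: 11.7
tcp_pos: [0.5791, 0.0372, 0.0618]
tool_rot: [0.048, 0.999, -0.0, -0.0]
force: [0.3, 0.7, -0.9]
finger_gap: 0.152
gripper_force: 58.5
```

Request:
step_arm(commands=[-0.0005,0,0,0,0,0,-0.001,0,0,0,0,0,-0.0015,0,0,0,0,0,-0.002,0,0,0,0,0,-0.002,0,0,0,0,0,-0.002,0,0,0,0,0,-0.002,0,0,0,0,0,-0.002,0,0,0,0,0,-0.002,0,0,0,0,0,-0.002,0,0,0,0,0])

```text
t: 12.7
tcp_pos: [0.5793, 0.0373, 0.0615]
tool_rot: [0.048, 0.999, 0.0, -0.002]
force: [-5.5, 0.1, 0.2]
finger_gap: 0.16
gripper_force: 58.6
```

Request:
step_arm(commands=[-0.0005,0,0,0,0,0,-0.001,0,0,0,0,0,-0.0015,0,0,0,0,0,-0.002,0,0,0,0,0,-0.0025,0,0,0,0,0,-0.003,0,0,0,0,0,-0.003,0,0,0,0,0,-0.003,0,0,0,0,0,-0.003,0,0,0,0,0,-0.003,0,0,0,0,0])

```text
t: 13.7
tcp_pos: [0.5794, 0.0373, 0.0612]
tool_rot: [0.048, 0.999, 0.0, -0.005]
force: [-10.2, 0.9, 3.8]
finger_gap: 0.156
gripper_force: 59.1
```

Run:
```python
from h import *
S=snap('scene'); cv2.imwrite('pics/c8.png',cv2.resize(S['pixels'][260:350,250:380],None,fx=6,fy=6,interpolation=cv2.INTER_CUBIC))
to([.5764,.0376,.062],84.5)
```

```text
t 13.75 pos [0.5794 0.0373 0.0612] shift mm [ 3.1 -0.  -0.7] rot [-0.   -0.57  0.02] F [-9.2  0.2  4.7] gap 0.15630615481188292 59.14747774600983
```

View pics/c8.png

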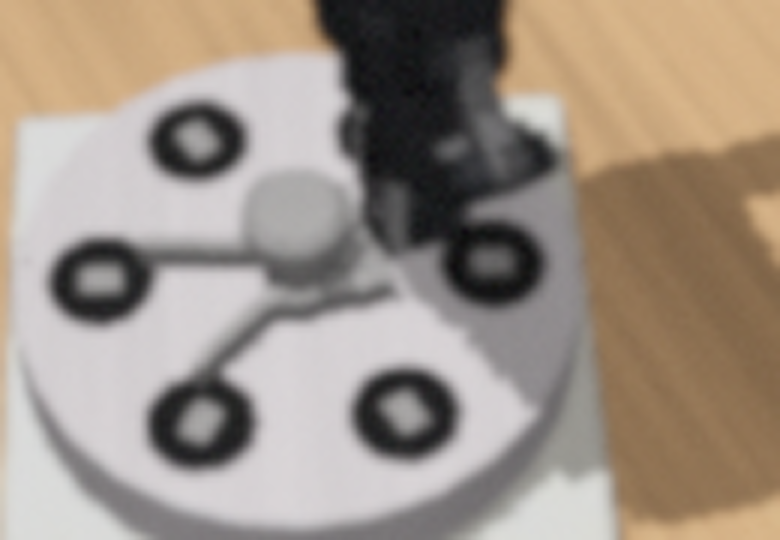

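The clip stops dead at 10 N (no motion for 3 mm commanded), past the 8 N snap, so it is home. I'll relieve the push, lower 1 mm and then let go.

Request:
step_arm(commands=[0.001,0,0,0,0,0,0.002,0,0,0,0,0,0.003,0,0,0,0,0,0.004,0,0,0,0,0,0.0045,0,0,0,0,0,0.0045,0,0.0005,0,0,0,0.0045,0,0.001,0,0,0,0.0045,0,0.001,0,0,0,0.0045,0,0.001,0,0,0,0.0045,0,0.001,0,0,0])

```text
t: 14.75
tcp_pos: [0.5793, 0.0372, 0.0609]
tool_rot: [0.048, 0.999, 0.0, -0.0]
force: [-4.4, 0.4, -0.2]
finger_gap: 0.154
gripper_force: 58.6
```

Request:
step_arm(commands=[0,0,0,0,0,0,0,0,0,0,0,0,0,0,0,0,0,0,0,0,0,0,0,0,0,0,0,0,0,0,0,0,0,0,0,0,0,0,0,0,0,0,0,0,0,0,0,0,0,0,0,0,0,0,0,0,0,0,0,0], jaw=60)

```text
t: 15.75
tcp_pos: [0.5796, 0.0372, 0.0608]
tool_rot: [0.048, 0.999, 0.0, -0.0]
force: [-0.6, 0.3, -0.3]
finger_gap: 0.598
gripper_force: 0.0
```

Request:
step_arm(commands=[0,0,-0.005,0,0,0,0,0,-0.015,0,0,0,0,0,-0.03,0,0,0,0,0,-0.05,0,0,0,0.01,0,-0.07,0,0,0,0.03,0,-0.09,0,0,0,0.05,0,-0.11,0,0,0,0.07,0,-0.12,0,0,0,0.08,0,-0.125,0,0,0,0.08,0,-0.125,0,0,0])

```text
t: 16.75
tcp_pos: [0.4992, 0.0451, 0.187]
tool_rot: [0.048, 0.999, -0.0, 0.001]
force: [0.0, -0.3, -0.2]
finger_gap: 0.6
gripper_force: 0.0
```

Run:
```python
from h import *
S=snap('scene'); cv2.imwrite('pics/c9.png',cv2.resize(S['pixels'][230:350,240:380],None,fx=5,fy=5,interpolation=cv2.INTER_CUBIC))
to([.5764,.0376,.062],84.5)
```

```text
t 16.8 pos [0.5003 0.0448 0.1865] shift mm [-7.620e+01  1.000e-01  1.246e+02] rot [-0.   0.1  0. ] F [ 0.2  0.  -0.8] gap 0.5955604367707774 0.0
```

View pics/c9.png

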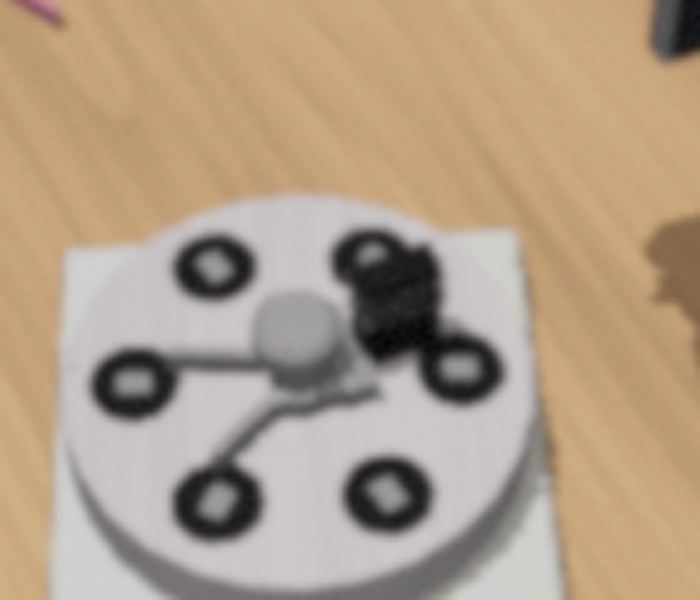

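The clip is lying flat round the neck, with its handle upright at crop (400,300), and the gripper is clear of it. Handing in.

```bash
python3 -c "
from station import manip
print(manip.sign_off())"
```

```text
the job is handed in; nothing more can be done
None
```

The larger clip is snapped home round the spindle and lies flat on the disc, released; the small clip was not touched, and the job was handed in at about 17 s, but I viewed 11 pictures, one over the limit of 10.

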